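Complete the batch of seven vials in the water-bath basket

TASK

The round wire basket goes into the water bath with a batch of seven vials, packed six around one so that they hold each other upright; four are already in it. Count the missing three over from the tray, setting each down upright on the basket floor rather than dropping it, and leave the other two vials standing on the tray. Do not knock any vial over or push the timer and blue caps about.

Things in the scene. Friction and masses are not known exactly. Their poses are not given: they have to be found in the camera images.
- basket: round steel wire basket, left on the bench, fixed. Origin: centre of underside. Floor top at z 6 mm, rim at 51 mm, inner dia. 136 mm, 162 mm over the folded bail. Seven vials fit as one in the middle and six on a 46 mm radius circle, 60 deg apart, 6 mm between bodies. At first the middle and three ring places are taken; the ring's three gaps face any way.
- tray: shallow round spun aluminium tray, 282 mm dia., 22 mm high, flat floor about 3 mm thick, fixed on the right of the bench with five spare vials standing on it in a loose ring. The water bath overhangs behind its left side and a blue heater block 170 mm tall stands just beyond its right edge. Origin: centre of its underside.
- packed_1: amber glass vial with white paper band and aluminium crimp cap, 75 mm tall, about 80 g. Body 40 mm dia. up to 47 mm, shoulder to 57 mm, neck 17 mm dia. to 65 mm, flat cap 20 mm dia. from 65 to 75 mm (grip here). Origin: centre of underside, z up its axis. Stands in the basket at the start (base 6 mm above the bench).
- packed_2: amber glass vial with white paper band and aluminium crimp cap, 75 mm tall, about 80 g. Body 40 mm dia. up to 47 mm, shoulder to 57 mm, neck 17 mm dia. to 65 mm, flat cap 20 mm dia. from 65 to 75 mm (grip here). Origin: centre of underside, z up its axis. Stands in the basket at the start (base 6 mm above the bench).
- packed_3: amber glass vial with white paper band and aluminium crimp cap, 75 mm tall, about 80 g. Body 40 mm dia. up to 47 mm, shoulder to 57 mm, neck 17 mm dia. to 65 mm, flat cap 20 mm dia. from 65 to 75 mm (grip here). Origin: centre of underside, z up its axis. Stands in the basket at the start (base 6 mm above the bench).
- packed_4: amber glass vial with white paper band and aluminium crimp cap, 75 mm tall, about 80 g. Body 40 mm dia. up to 47 mm, shoulder to 57 mm, neck 17 mm dia. to 65 mm, flat cap 20 mm dia. from 65 to 75 mm (grip here). Origin: centre of underside, z up its axis. Stands in the basket at the start (base 6 mm above the bench).
- spare_1: amber glass vial with white paper band and aluminium crimp cap, 75 mm tall, about 80 g. Body 40 mm dia. up to 47 mm, shoulder to 57 mm, neck 17 mm dia. to 65 mm, flat cap 20 mm dia. from 65 to 75 mm (grip here). Origin: centre of underside, z up its axis. Spare: stands on the tray at the start (base 3 mm above the bench), at least 50 mm between axes.
- spare_2: amber glass vial with white paper band and aluminium crimp cap, 75 mm tall, about 80 g. Body 40 mm dia. up to 47 mm, shoulder to 57 mm, neck 17 mm dia. to 65 mm, flat cap 20 mm dia. from 65 to 75 mm (grip here). Origin: centre of underside, z up its axis. Spare: stands on the tray at the start (base 3 mm above the bench), at least 50 mm between axes.
- spare_3: amber glass vial with white paper band and aluminium crimp cap, 75 mm tall, about 80 g. Body 40 mm dia. up to 47 mm, shoulder to 57 mm, neck 17 mm dia. to 65 mm, flat cap 20 mm dia. from 65 to 75 mm (grip here). Origin: centre of underside, z up its axis. Spare: stands on the tray at the start (base 3 mm above the bench), at least 50 mm between axes.
- spare_4: amber glass vial with white paper band and aluminium crimp cap, 75 mm tall, about 80 g. Body 40 mm dia. up to 47 mm, shoulder to 57 mm, neck 17 mm dia. to 65 mm, flat cap 20 mm dia. from 65 to 75 mm (grip here). Origin: centre of underside, z up its axis. Spare: stands on the tray at the start (base 3 mm above the bench), at least 50 mm between axes.
- spare_5: amber glass vial with white paper band and aluminium crimp cap, 75 mm tall, about 80 g. Body 40 mm dia. up to 47 mm, shoulder to 57 mm, neck 17 mm dia. to 65 mm, flat cap 20 mm dia. from 65 to 75 mm (grip here). Origin: centre of underside, z up its axis. Spare: stands on the tray at the start (base 3 mm above the bench), at least 50 mm between axes.
- bath_front (a point): fixed: middle of the lower front edge of the water bath's cream housing, which stands on a jack between basket and tray. The housing reaches about 310 mm back and 170 mm to either side from here and 80 mm up, and a pot stands on it; carry round in front of it.
- lab_timer: bystander: small cream timer lying flat behind the basket, 62x62x18 mm, loose. Origin: centre of its underside.
- blue_cap_1: bystander: loose blue screw cap, 43 mm dia., 22 mm high, on the far left of the bench. Origin: centre of its underside.
- blue_cap_2: bystander: loose blue screw cap, 43 mm dia., 22 mm high, on the far left of the bench. Origin: centre of its underside.
There are look-alikes about, which are no part of the job. What is shaped like the spare_5 but purple is not meant.

How it is judged:
By the outcome, as a careful person would: the job done as asked, in the order asked, and still so for the second after the job is handed in, with the robot touching nothing.
It also fails if it takes over 70 s, if anything falls off the work surface, if the arm or the gripper's body presses on something with over 40 N, if the wrist force passes 120 N, or if a joint passes its speed limit or range.

ROBOT

A 6-joint arm with a two-finger parallel gripper is mounted at the origin on a cart in front of the work surface, level with it; the furniture and walls round the work are solid. World frame = base frame: x ahead of the robot, y to its left, z up, the work surface at z = 0. Lengths are in m, angles in rad, forces in N, time in s.
With the tool pointing down it reaches from about 0.225 to 0.875 m from the base axis. Payload 3.4 kg.
Tool frame: the origin (TCP) lies at the very end of the fingers, on their centre line; the grasp point (between the pads) lies 19 mm behind it; z points along the fingers, y is the line along which they close (so a half turn about z gives the same grasp; the last joint's range is limited). The gripper opens to 85 mm and grips with 20 to 120 N. Pads are 22 mm wide; open, the fingers measure 114 mm over their backs; the gripper's body (76 mm by 85 mm) begins 54 mm behind the grasp point. The pads swing forward as they close: fully open they stand 13 mm farther back than shut.
Start: joints at [-1.303, 0.276, 1.505, -0, 1.361, -0.121], TCP at [0.218, -0.532, 0.231] pointing down, gripper open.
Joint ranges: [-2.89, 2.89], [-0.75, 2.08], [0.22, 2.7], [-1.18, 4.32], [0.11, 2.71], [-2.7, 2.7]. Speed limits (rad/s): [2.57, 2.57, 3.14, 3.14, 3.14, 3.14].

INTERFACE

Orientations are given as a unit quaternion [w, x, y, z].
In Python, from rig import manip gives the robot as it stands. The module is installed in compiled form; this text tells all that it offers.
- The arm moves only by the tool play_rows, never from a script. Its argument "motion" is a list of rows, each a list of 5 numbers: the shift along the tool's x, y, z in units of 40 mm (1.0 is 40 mm), then the turn about the tool's z in units of 10 degrees (1.0 is 10 degrees), then the finger opening in mm, from 0 to 85.4. A call has 1 to 5 rows; each row is the pose to reach, as a shift and turn from the pose commanded when the call began, along the tool's axes at that moment; what a row does not reach only later rows make up. A row lasts 1/8 s, in which the tool goes at most 62.5 mm and 10.7 degrees, less where a joint would pass 70% of its speed; a pose out of reach is approached as far as the arm can. A call with a gripper value outside its range is refused whole. The fingers move at their own pace and stop on an object; "newtons" is the grip in N (left out, the last holds). Time passes only in rows, so rows that repeat a pose let the fingers close. It gives the time, the measured TCP pose, the force, the opening and the grip force at its end, in the units of the state.
- manip.get_state(): the state, without advancing time (a new reading comes with each control period).
- manip.get_image(name): name is "scene" or "top" or "wrist"; returns a dict with "img" (480x640x3 uint8, red, green, blue), "range_z" (480x640 float32, m along the optical axis (not along the pixel's ray), 0 where there is no reading), "fx", "fy", "cx", "cy" (pixels), "R" (3x3) and "t" (3): a world point X has camera coordinates R X + t. Camera axes: x right, y down, z forward; pixel columns grow to the right and rows downward; lengths in m; the calibration is good to about 2 mm. A picture is of the moment at which its call begins.
- manip.sign_off(): hands the job in; it is judged then, once.
The state is a dict: "clock": time; "qpos": joint angles; "qd": joint speeds; "effort": joint torques, N m; "position": TCP position; "ee_rot": TCP orientation; "contact_force": force on the tool from outside, world axes, zero at the start; "moment": the same for the moment, N m; "width": finger opening in m; "gripper_force": force on a finger pad.
Only numpy, scipy, OpenCV 4.12 (cv2) and the standard library are available. Lean on these libraries where they do the work, as an engineer would, in place of code of your own. Each camera call takes 0.05 s, during which the arm holds its last target. There are 200 camera calls.

## Working session

There is one attempt and no reset: what is moved stays moved. The work goes in short steps, Python scripts to look and compute and a tool call to move; the robot and the scene stay as the last step left them, time stands still between calls to the robot, and variables do not carry over. Pictures are saved under pics/ and viewed, at most 10 in all, crops included, and the job is handed in when it is done.

Besides the shell and the picture viewer there is one more tool, called after ">>>" by a JSON object that holds its "op" and its "data", one argument or row to a line. play_rows: Moves the arm, as the interface text tells. Its arguments: {"type":"object","properties":{"motion":{"type":"array","items":{"type":"array","items":{"type":"number"}}},"newtons":{"type":"number"}},"required":["motion"]}

```bash
mkdir -p pics; ls; python3 - <<'E'
from rig import manip
import cv2,numpy as np
print(manip.get_state())
for n in("scene","top","wrist"):
    d=manip.get_image(n); np.savez(f"{n}0.npz",**d); cv2.imwrite(f"pics/{n}0.png",d["img"][...,::-1])
    print(n,d["fx"],d["cx"],d["cy"],np.round(-d["R"].T@d["t"],3),np.round(d["R"],3).tolist())
E
```

```text
pics
{'clock': 0.0, 'qpos': array([-1.30297577e+00,  2.76593796e-01,  1.50614965e+00,  7.07505527e-07,
        1.36070378e+00, -1.21017965e-01]), 'qd': array([-0.00137145, -0.00094361, -0.00275647, -0.00054466,  0.00157923,
        0.0003691 ]), 'effort': array([-8.91636846e-04, -4.16782594e+01, -2.45807648e+01, -1.30715262e-04,
        1.10842785e-02,  1.46020523e-05]), 'position': array([ 0.21783261, -0.53155894,  0.23043382]), 'ee_rot': array([-9.24811583e-04,  9.81159624e-01,  1.93196614e-01, -6.76577026e-05]), 'contact_force': array([-0.74504705,  0.36293719,  0.2611952 ]), 'moment': array([ 0.04332889, -0.04042146,  0.04591121]), 'gripper_force': 0.0, 'width': 0.08524423171662243}
scene 569.7711986073676 320.5656940758446 243.64511949809446 [-0.436  0.741  0.873] [[-0.65, -0.76, 0.015], [-0.409, 0.334, -0.849], [0.64, -0.558, -0.528]]
top 545.5813371936649 321.08636279119526 233.03874142209835 [ 0.212 -0.045  1.714] [[0.023, -0.999, 0.026], [-0.986, -0.027, -0.164], [0.165, -0.022, -0.986]]
wrist 343.39195629967736 319.09218554161976 239.11413403475578 [ 0.281 -0.505  0.372] [[0.379, -0.925, -0.002], [-0.891, -0.365, 0.271], [-0.252, -0.101, -0.962]]
```

View pics/top0.png

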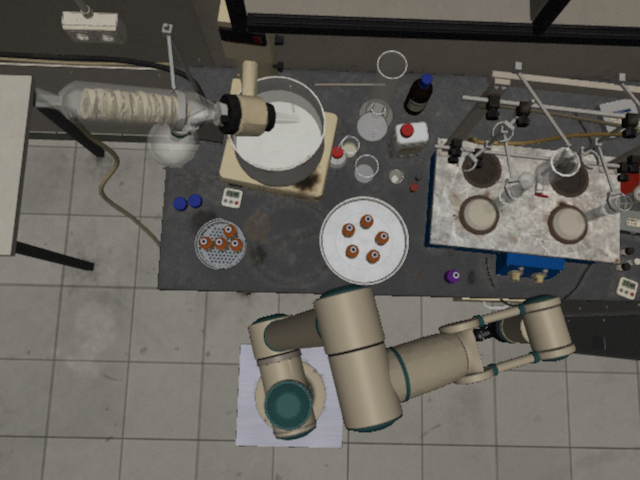

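View pics/scene0.png

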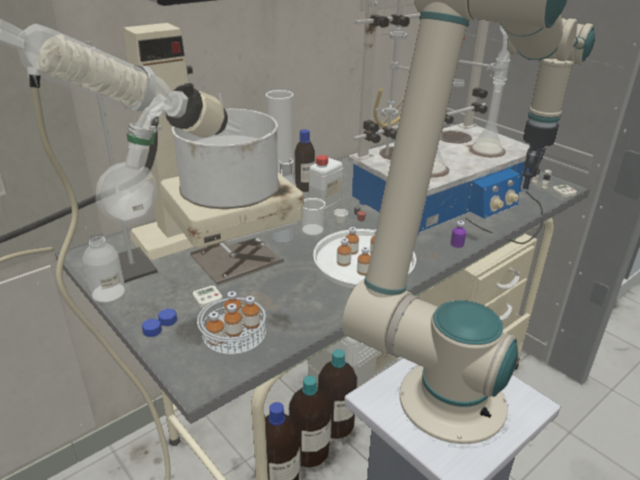

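The top view shows five amber spares on the tray, near (367,221), (349,230), (382,238), (351,252) and (373,256). The basket is at (220,244) with four vials in it. The purple look-alike at (453,277) is a decoy on the bench and is not meant.

```bash
cat > h.py <<'E'
import numpy as np,cv2
def load(n): return dict(np.load(n))
def cloud(d):
    v,u=np.mgrid[0:480,0:640]; z=d["range_z"]
    c=np.stack([(u-d["cx"])/d["fx"]*z,(v-d["cy"])/d["fy"]*z,z],-1)
    return (c-d["t"])@d["R"]
def ray(d,u,v,h):
    r=d["R"].T@np.array([(u-d["cx"])/d["fx"],(v-d["cy"])/d["fy"],1]); c=-d["R"].T@d["t"]
    return c+r*(h-c[2])/r[2]
def px(d,X):
    p=d["R"]@np.asarray(X,float)+d["t"]; return np.array([d["fx"]*p[0]/p[2]+d["cx"],d["fy"]*p[1]/p[2]+d["cy"]])
def tri(d1,p1,d2,p2):
    A=[]
    for d,p in((d1,p1),(d2,p2)):
        P=np.diag([d["fx"],d["fy"],1.])@np.c_[d["R"],d["t"]]; P[0]+=d["cx"]*P[2]/1; P[1]+=d["cy"]*P[2]
        A.append(P)
    X=cv2.triangulatePoints(A[0],A[1],np.array(p1,float).reshape(2,1),np.array(p2,float).reshape(2,1))[:,0]
    return X[:3]/X[3]
E
python3 - <<'E'
from h import *
for n in("top0.npz","scene0.npz","wrist0.npz"):
    d=load(n); P=cloud(d); z=d["range_z"]
    for nm,(x0,x1,y0,y1) in dict(tray=(.25,.75,-.5,-.05),bask=(.25,.75,.1,.5)).items():
        m=(z>0)&(P[...,0]>x0)&(P[...,0]<x1)&(P[...,1]>y0)&(P[...,1]<y1)&(P[...,2]>.064)&(P[...,2]<.09)
        k,l,s,c=cv2.connectedComponentsWithStats(m.astype('u1'))
        for i in range(1,k):
            if s[i,4]>3: print(n,nm,s[i,4],c[i].round(1),P[l==i].mean(0).round(4))
d=load("top0.npz");i=d["img"][...,::-1]
a=cv2.resize(i[195:295,180:280],(400,400),interpolation=2); b=cv2.resize(i[190:290,315:415],(400,400),interpolation=2)
s=load("scene0.npz")["img"][...,::-1]
cv2.imwrite("pics/c1.png",np.hstack([a,b]))
c=cv2.resize(s[280:360,180:290],(550,400),interpolation=2);cv2.imwrite("pics/c2.png",c)
w=load("wrist0.npz")["img"][...,::-1];cv2.imwrite("pics/w.png",w)
E
```

```text
top0.npz tray 5 [350. 153.] [ 0.7456 -0.1668  0.0667]
top0.npz tray 85 [368.6 159.4] [ 0.7227 -0.224   0.0793]
top0.npz tray 179 [431.6 204.4] [ 0.5864 -0.4207  0.0763]
top0.npz tray 36 [336.5 168.5] [ 0.6907 -0.1247  0.0776]
top0.npz tray 5 [355.8 166.4] [ 0.6965 -0.1838  0.0872]
top0.npz tray 34 [361.1 175.3] [ 0.6713 -0.2016  0.0772]
top0.npz tray 17 [374.5 173.5] [ 0.6773 -0.2426  0.081 ]
top0.npz tray 37 [367.9 219.1] [ 0.5338 -0.2241  0.0761]
top0.npz tray 36 [349.3 228. ] [ 0.5046 -0.1674  0.076 ]
top0.npz tray 37 [383.6 236.2] [ 0.4818 -0.2725  0.0768]
top0.npz tray 36 [353.2 249.7] [ 0.438  -0.1802  0.0773]
top0.npz tray 6 [449.3 247.2] [ 0.4546 -0.4754  0.0696]
top0.npz tray 5 [455.  247.6] [ 0.4528 -0.4912  0.076 ]
top0.npz tray 38 [374.3 254.8] [ 0.424  -0.2442  0.0772]
top0.npz tray 31 [455.6 275.3] [ 0.3685 -0.492   0.0749]
top0.npz bask 27 [133.7 218.8] [0.5143 0.4864 0.0783]
top0.npz bask 34 [228.5 229.6] [0.489  0.1993 0.0784]
top0.npz bask 40 [203.9 242. ] [0.4491 0.2709 0.0793]
top0.npz bask 43 [219.1 242.4] [0.4491 0.2254 0.0783]
top0.npz bask 39 [235.1 243.5] [0.
[... 301 characters left out ...]
-0.2192  0.0733]
scene0.npz tray 5 [374.8 230.8] [ 0.4868 -0.2621  0.0754]
scene0.npz tray 46 [343.9 241.1] [ 0.5036 -0.1621  0.0731]
scene0.npz tray 44 [364.8 249.9] [ 0.4363 -0.1744  0.0733]
scene0.npz bask 4 [221.2 244.8] [0.6962 0.1008 0.072 ]
scene0.npz bask 39 [228.4 251.9] [0.6577 0.1037 0.0698]
scene0.npz bask 193 [108.  274.9] [0.7436 0.3886 0.077 ]
scene0.npz bask 70 [231.7 295.8] [0.4867 0.2042 0.0759]
scene0.npz bask 74 [249.8 300.5] [0.4459 0.1821 0.0757]
scene0.npz bask 76 [231.3 308.3] [0.4485 0.2301 0.0757]
scene0.npz bask 85 [213.6 316.6] [0.4484 0.2759 0.0757]
scene0.npz bask 74 [105.4 343.4] [0.513  0.4923 0.0771]
wrist0.npz tray 632 [345.6  24.1] [ 0.3695 -0.4908  0.0739]
```

View pics/c1.png

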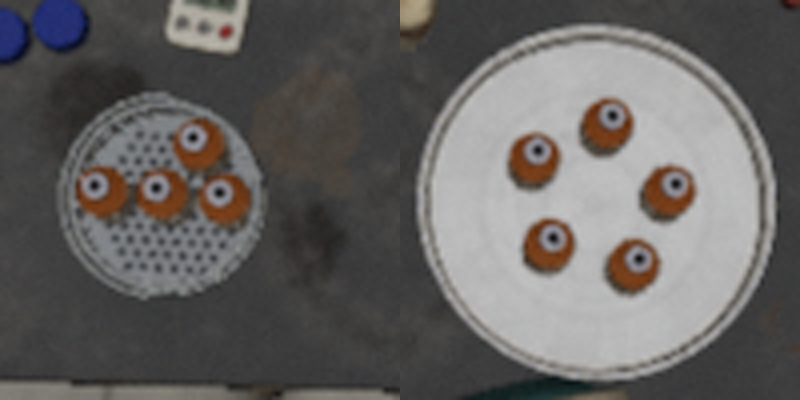

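View pics/w.png

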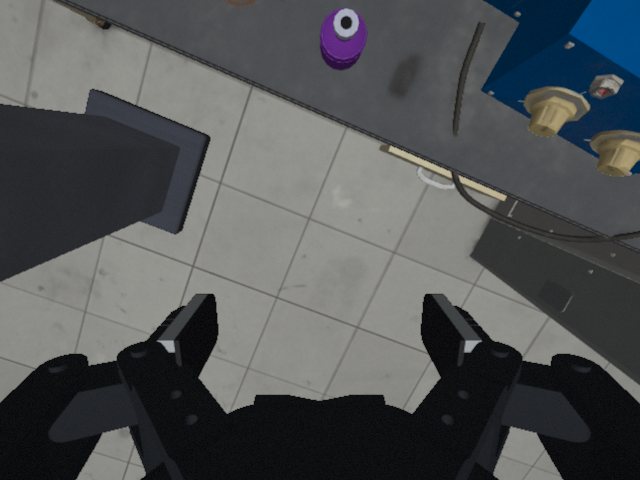

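Crop 1 shows the basket with its middle and three ring vials. It has one gap at the far left and two on the near side. The crop also shows all five amber spares on the tray. The wrist view has the purple decoy at (343,35). I'll take the nearest ambers and move over the tray to refine the positions.

>>> {"op": "play_rows", "data": {
  "motion": [
    [1.36,-0.91,0,-0.77,34],
    [2.72,-1.82,0,-0.77,34],
    [4.07,-2.74,0,-0.77,34],
    [5.43,-3.65,0,-0.77,34],
    [6.79,-4.57,0,-0.77,34]
  ],
  "newtons": 30
}}

```text
clock: 0.78
position: [0.3925, -0.2706, 0.2312]
ee_rot: [0.0, 0.966, 0.258, 0.0]
contact_force: [0.9, 0.1, 0.2]
width: 0.0341
gripper_force: 0.0
```

>>> {"op": "play_rows", "data": {
  "motion": [
    [0,0,0,0,34],
    [0,0,0,0,34]
  ]
}}

```text
clock: 1.02
position: [0.3916, -0.2726, 0.2312]
ee_rot: [0.0, 0.966, 0.259, -0.0]
contact_force: [0.7, -0.5, 0.4]
width: 0.034
gripper_force: 0.0
```

```bash
cat > caps.py <<'E'
from h import *
from rig import manip
import sys
def caps(d,box,zlo=.064,zhi=.09,mn=8):
    P=cloud(d);z=d["range_z"];x0,x1,y0,y1=box
    m=(z>0)&(P[...,0]>x0)&(P[...,0]<x1)&(P[...,1]>y0)&(P[...,1]<y1)&(P[...,2]>zlo)&(P[...,2]<zhi)
    k,l,s,c=cv2.connectedComponentsWithStats(m.astype('u1'));r=[]
    for i in range(1,k):
        if s[i,4]>mn:
            e,_=cv2.minEnclosingCircle(np.argwhere(l==i)[:,::-1].astype('f4'))
            r.append((s[i,4],np.array(e),np.median(P[l==i],0)))
    return r
E
python3 - <<'E'
from caps import *
s=manip.get_state();print(s["clock"],s["position"],s["ee_rot"],s["qpos"],s["contact_force"],s["width"])
d=manip.get_image("wrist");np.savez("wrist1.npz",**d);cv2.imwrite("pics/w1.png",d["img"][...,::-1])
for r in caps(d,(.38,.6,-.33,-.12)): print(r[0],r[1].round(1),r[2].round(4), ray(d,*r[1],r[2][2]).round(4))
t=load("top0.npz");P=cloud(t)
for u,v in((262,188),(233,172),(323,193),(428,220),(428,180)): print(u,v,P[v,u].round(3))
E
```

```text
1.025 [ 0.39162466 -0.27258471  0.23122461] [ 3.33294388e-04  9.65824574e-01  2.59196125e-01 -3.86490873e-04] [-7.53246510e-01  1.27766305e-01  1.70051821e+00 -1.04268605e-03
  1.31314942e+00  2.93435770e-01] [ 0.65434028 -0.49616231  0.44853488] 0.03396829095348241
645 [274.  28.] [ 0.5062 -0.1659  0.0764] [ 0.5062 -0.166   0.0764]
636 [356.  33.] [ 0.5346 -0.2222  0.0767] [ 0.5346 -0.2221  0.0767]
513 [249.5 116. ] [ 0.4398 -0.1786  0.0768] [ 0.4401 -0.1786  0.0768]
490 [373.2 126.3] [ 0.4837 -0.2702  0.0772] [ 0.4837 -0.2701  0.0772]
425 [309.6 171.7] [ 0.4257 -0.2432  0.0774] [ 0.4258 -0.2431  0.0774]
262 188 [0.591 0.092 0.202]
233 172 [0.628 0.173 0.229]
323 193 [ 0.578 -0.081  0.216]
428 220 [ 0.539 -0.412  0.062]
428 180 [ 0.682 -0.425  0.009]
```

View pics/w1.png

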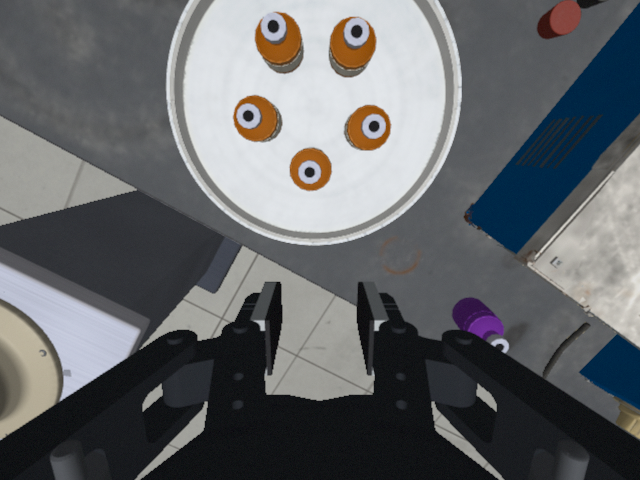

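The caps stand at z≈0.077, and the wrist and top views agree within 2 mm. The target is the front spare E at pixel (310,172). It is amber and stands on the tray; the purple one at (480,320) is off the tray and excluded.

>>> {"op": "play_rows", "data": {
  "motion": [
    [1.11,-0.21,0,0,34],
    [1.11,-0.21,1.5,0,34],
    [1.11,-0.21,3.0,0,34],
    [1.11,-0.21,3.0,0,34],
    [1.11,-0.21,3.0,0,34]
  ]
}}

```text
clock: 1.7
position: [0.4268, -0.245, 0.1129]
ee_rot: [0.001, 0.966, 0.258, 0.001]
contact_force: [-0.2, 0.0, 0.6]
width: 0.0341
gripper_force: 0.0
```

```bash
cat > look.py <<'E'
from caps import *
def go(target,dyaw=0):
    s=manip.get_state();w,x,y,z=s["ee_rot"];a=2*np.arctan2(y,x)
    D=np.array(target)-s["position"]
    tx=np.cos(a)*D[0]+np.sin(a)*D[1];ty=np.sin(a)*D[0]-np.cos(a)*D[1]
    print("t",s["clock"],"pos",s["position"].round(4),"yaw",np.degrees(a).round(2),"F",s["contact_force"].round(1),"w",round(s["width"],4),"move",(np.array([tx,ty,-D[2]])/.04).round(3))
E
python3 - <<'E'
from look import *
d=manip.get_image("wrist");cv2.imwrite("pics/w2.png",d["img"][...,::-1])
for r in caps(d,(.38,.6,-.33,-.12)): print(r[0],r[1].round(1),r[2].round(4))
go((.4258,-.2432,.057))
E
```

```text
1640 [258.   53.5] [ 0.5066 -0.1657  0.0765]
1609 [390.7  61. ] [ 0.5349 -0.2215  0.0767]
1233 [221. 189.] [ 0.4408 -0.1782  0.0769]
1194 [414.5 203.4] [ 0.4843 -0.2691  0.0772]
1046 [315.2 268.7] [ 0.4269 -0.2423  0.0772]
t 1.75 pos [ 0.4274 -0.2452  0.1136] yaw 29.88 F [-0.4 -0.8  0.4] w 0.0339 move [-0.01  -0.064  1.415]
```

View pics/w2.png

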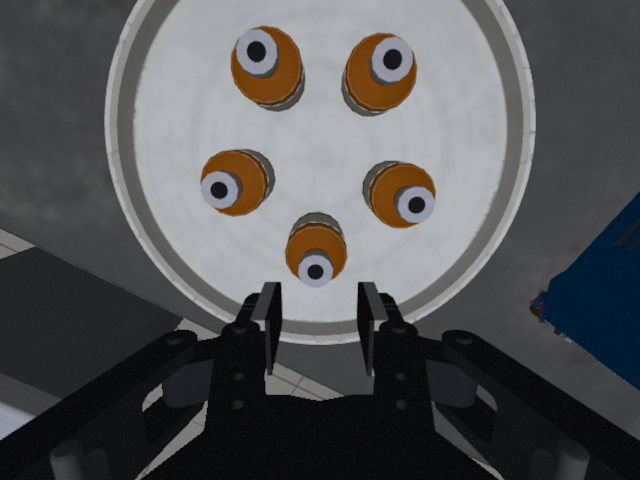

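The front cap is at (315,269), just about on the finger line. I'll descend and grip.

>>> {"op": "play_rows", "data": {
  "motion": [
    [0.02,-0.07,0.6,0,34],
    [0.02,-0.07,1.2,0,34],
    [0.02,-0.07,1.41,0,34],
    [0.02,-0.07,1.41,0,34],
    [0.02,-0.07,1.41,0,34]
  ]
}}

```text
clock: 2.38
position: [0.4263, -0.241, 0.0562]
ee_rot: [0.001, 0.966, 0.259, 0.001]
contact_force: [-0.9, 0.6, 0.3]
width: 0.0338
gripper_force: 0.0
```

>>> {"op": "play_rows", "data": {
  "motion": [
    [0,0,0,0,26],
    [0,0,0,0,22],
    [0,0,0,0,12],
    [0,0,0,0,12],
    [0,0,0,0,12]
  ],
  "newtons": 35
}}

```text
clock: 3.0
position: [0.4272, -0.2422, 0.0571]
ee_rot: [0.003, 0.966, 0.259, 0.001]
contact_force: [-0.0, -1.5, 9.2]
width: 0.0189
gripper_force: 34.8
```

There is 9 N of upward force, so the finger tips are touching the shoulder. I'll regrip 3 mm higher.

>>> {"op": "play_rows", "data": {
  "motion": [
    [0,0,0,0,26],
    [0,0,-0.08,0,26],
    [0,0,-0.08,0,12],
    [0,0,-0.08,0,12],
    [0,0,-0.08,0,12]
  ],
  "newtons": 35
}}

```text
clock: 3.62
position: [0.4258, -0.2406, 0.0586]
ee_rot: [0.001, 0.966, 0.259, 0.0]
contact_force: [0.9, -1.1, 5.1]
width: 0.0182
gripper_force: 35.0
```

```bash
python3 - <<'E'
from look import *
go((.43,-.24,.2))
d=manip.get_image("wrist")
for r in caps(d,(.38,.6,-.33,-.12)): print(r[0],r[1].round(1),r[2].round(4))
E
```

```text
t 3.625 pos [ 0.4258 -0.2406  0.0586] yaw 29.98 F [ 0.9 -1.1  5.1] w 0.0182 move [ 0.098  0.041 -3.535]
2852 [241.9  21. ] [ 0.5046 -0.1674  0.0764]
3471 [439.5  29.5] [ 0.534  -0.2217  0.0767]
2486 [194.  209.8] [ 0.4412 -0.1782  0.0768]
2482 [463.6 229.8] [ 0.4843 -0.2683  0.0771]
4163 [319.5 320. ] [ 0.4285 -0.2397  0.0776]
```

>>> {"op": "play_rows", "data": {
  "motion": [
    [0,0,-0.2,0,12],
    [0,0,-1.0,0,12],
    [0,0,-2.0,0,12],
    [0,0,-2.7,0,12],
    [0,0,-2.7,0,12]
  ]
}}

```text
clock: 4.3
position: [0.426, -0.2405, 0.1677]
ee_rot: [0.001, 0.966, 0.259, 0.001]
contact_force: [-0.1, 0.2, -0.6]
width: 0.0182
gripper_force: 34.9
```

```bash
python3 - <<'E'
from look import *
d=manip.get_image("wrist");cv2.imwrite("pics/w3.png",d["img"][...,::-1])
for r in caps(d,(.38,.6,-.33,-.12)): print(r[0],r[1].round(1),r[2].round(4))
go((.40,.10,.168))
E
```

```text
883 [280.  78.] [ 0.5066 -0.1656  0.0765]
883 [379.9  83.8] [ 0.5351 -0.2216  0.0768]
714 [250.  180.6] [ 0.4405 -0.1781  0.0768]
708 [399.1 192.4] [ 0.4842 -0.2695  0.0772]
t 4.35 pos [ 0.425  -0.2398  0.1662] yaw 29.98 F [-0.2  0.6 -1. ] w 0.0184 move [ 3.702 -7.671 -0.046]
```

View pics/w3.png

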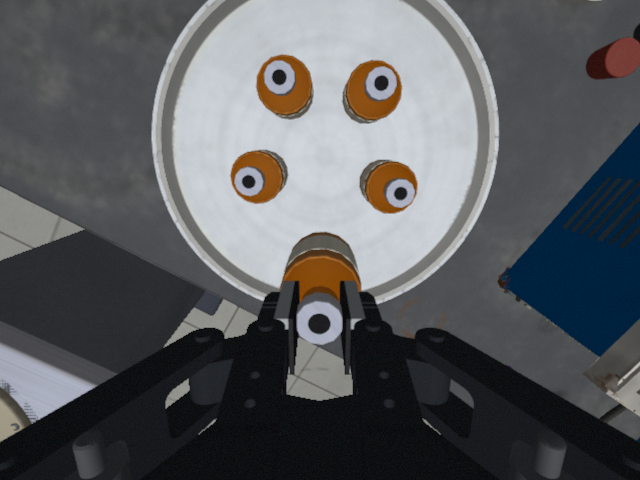

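The vial hangs upright in the fingers at (320,310), and the other four are undisturbed. I'll carry it in front of the bath to the basket.

>>> {"op": "play_rows", "data": {
  "motion": [
    [0.4,-0.9,0,0,12],
    [0.92,-2.15,-0.1,0,12],
    [1.44,-3.4,-0.2,0,12],
    [1.96,-4.65,-0.2,0,12],
    [2.48,-5.9,-0.2,0,12]
  ]
}}

```text
clock: 4.97
position: [0.3914, 0.0157, 0.1724]
ee_rot: [-0.001, 0.966, 0.258, -0.002]
contact_force: [1.1, 0.2, -0.9]
width: 0.0182
gripper_force: 35.0
```

>>> {"op": "play_rows", "data": {
  "motion": [
    [0.52,-1.25,0,0,12],
    [1.04,-2.5,0,0,12],
    [1.5,-3.6,0,0,12],
    [1.7,-4.1,0,0,12],
    [1.7,-4.1,0,0,12]
  ]
}}

```text
clock: 5.6
position: [0.3685, 0.1907, 0.1723]
ee_rot: [0.0, 0.966, 0.26, -0.002]
contact_force: [-0.5, -0.6, -0.8]
width: 0.0185
gripper_force: 35.0
```

```bash
cat > slots.py <<'E'
from look import *
def fit(d):
    rs=[r for r in caps(d,(.36,.54,.13,.33),mn=60)]
    for r in rs: print(r[0],r[1].round(1),r[2].round(4))
    return rs
E
python3 - <<'E'
from slots import *
d=manip.get_image("wrist");np.savez("wb.npz",**d);cv2.imwrite("pics/w4.png",d["img"][...,::-1])
fit(d); go((.409,.205,.168))
E
```

```text
921 [271.5  67. ] [0.4513 0.2735 0.0803]
941 [399.3  70.7] [0.4892 0.2029 0.0803]
802 [334.5 106.5] [0.451  0.228  0.0803]
755 [393.5 148. ] [0.4485 0.1813 0.0804]
t 5.65 pos [0.3688 0.1897 0.1725] yaw 30.09 F [-0.7 -0.1 -1.6] w 0.0181 move [1.06  0.173 0.112]
```

View pics/w4.png

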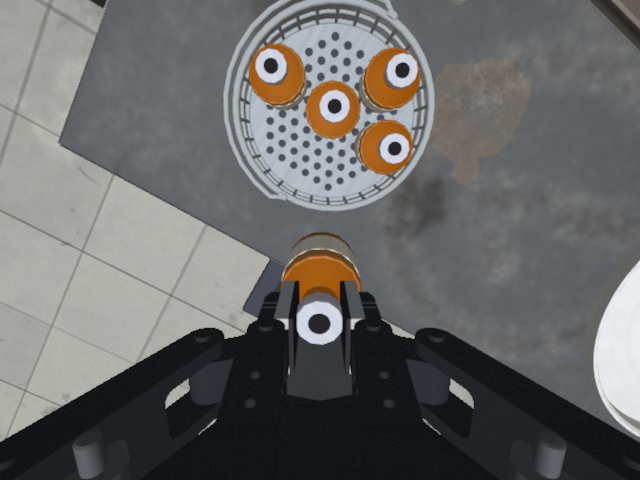

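The basket gaps are visible: near-left around (265,135), near-right around (330,170) and far around (340,45). The caps are at z=0.080. Next I'll fit the rim and measure the held cap in the same frame.

```bash
python3 - <<'E'
from slots import *
from scipy.optimize import least_squares
for n in ("wb.npz","top0.npz","scene0.npz"):
    d=load(n);P=cloud(d).reshape(-1,3)
    q=P[(np.hypot(P[:,0]-.45,P[:,1]-.228)<.08)&(np.hypot(P[:,0]-.45,P[:,1]-.228)>.06)&(P[:,2]>.044)&(P[:,2]<.056)]
    f=least_squares(lambda p:np.hypot(q[:,0]-p[0],q[:,1]-p[1])-p[2],(.45,.228,.069),loss="soft_l1",f_scale=.001);print(n,len(q),q[:,2].mean().round(4),f.x.round(4))
d=load("wb.npz")
for r in caps(d,(.33,.41,.15,.23),.16,.22,60): print(r[0],r[1],r[2].round(4))
E
```

```text
wb.npz 6742 0.0494 [0.4498 0.2283 0.071 ]
top0.npz 339 0.0501 [0.4493 0.2268 0.0718]
scene0.npz 549 0.0486 [0.4495 0.2289 0.0718]
9406 [319.5 342.5] [0.3728 0.1935 0.1915]
82 [211.  331.5] [0.362  0.2256 0.2181]
104 [432.5 333. ] [0.3956 0.1676 0.2183]
```

>>> {"op": "play_rows", "data": {
  "motion": [
    [0.5,0.07,0,0,12],
    [1.11,0.15,0,0,12],
    [1.11,0.15,0.6,0,12],
    [1.11,0.15,0.6,0,12]
  ]
}}

```text
clock: 6.15
position: [0.4118, 0.2058, 0.1484]
ee_rot: [0.0, 0.966, 0.258, -0.002]
contact_force: [-0.8, -0.5, -1.6]
width: 0.0182
gripper_force: 35.0
```

```bash
python3 - <<'E'
from slots import *
d=manip.get_image("wrist");cv2.imwrite("pics/w5.png",d["img"][...,::-1]);np.savez("w5.npz",**d)
fit(d); go((.410,.2066,.063))
s=manip.get_state()["position"]
g=cv2.cvtColor(d["img"],cv2.COLOR_RGB2GRAY)[290:360,290:350]
m=(g<60).astype('u1');k,l,st,c=cv2.connectedComponentsWithStats(m)
for i in range(1,k):
    if 60<st[i,4]<900: p=c[i]+290; print("hole",p,st[i],ray(d,*p,s[2]+.018),"rel",(ray(d,*p,s[2]+.018)-s).round(4), d["range_z"][int(p[1]),int(p[0])])
E
```

```text
951 [254.  141.5] [0.452  0.2736 0.0804]
944 [390.3 145.7] [0.49   0.2031 0.0803]
831 [320.4 180.6] [0.4516 0.2283 0.0804]
828 [382.6 221.5] [0.4493 0.1817 0.0804]
t 6.2 pos [0.4122 0.2061 0.1493] yaw 29.88 F [-0.7 -0.7 -0.8] w 0.0181 move [-0.04  -0.038  2.158]
hole [318.74193548 323.24516129] [ 19  24  21  19 310] [0.41063442 0.20586733 0.16733238] rel [-0.0015 -0.0002  0.018 ] 0.13707419
```

Held cap and slot agree within 1 mm, so I'll lower it.

>>> {"op": "play_rows", "data": {
  "motion": [
    [0,-0.02,0.6,0,12],
    [0,-0.02,1.2,0,12],
    [0,-0.02,1.7,0,12],
    [0,-0.02,2.0,0,12],
    [0,-0.02,2.05,0,12]
  ]
}}

```text
clock: 6.82
position: [0.4116, 0.2074, 0.068]
ee_rot: [0.0, 0.966, 0.258, -0.0]
contact_force: [0.8, 0.0, -1.2]
width: 0.018
gripper_force: 35.0
```

>>> {"op": "play_rows", "data": {
  "motion": [
    [0,0,0.03,0,12],
    [0,0,0.05,0,12],
    [0,0,0.07,0,12],
    [0,0,0.07,0,12]
  ]
}}

```text
clock: 7.32
position: [0.4114, 0.2076, 0.0654]
ee_rot: [0.0, 0.966, 0.259, 0.0]
contact_force: [0.7, 0.2, -1.1]
width: 0.018
gripper_force: 35.0
```

>>> {"op": "play_rows", "data": {
  "motion": [
    [0,0,0.03,0,12],
    [0,0,0.05,0,12],
    [0,0,0.07,0,12]
  ]
}}

```text
clock: 7.7
position: [0.4113, 0.2076, 0.0624]
ee_rot: [0.0, 0.966, 0.259, -0.0]
contact_force: [-0.1, -1.1, -0.8]
width: 0.018
gripper_force: 35.0
```

>>> {"op": "play_rows", "data": {
  "motion": [
    [0,0,0.02,0,12],
    [0,0,0.04,0,12],
    [0,0,0.04,0,12]
  ]
}}

```text
clock: 8.07
position: [0.4118, 0.2076, 0.0616]
ee_rot: [0.0, 0.966, 0.259, 0.0]
contact_force: [-0.7, -1.4, 5.5]
width: 0.0184
gripper_force: 35.9
```

The vial is on the floor (+5.5 N). I'll release, rise and check.

>>> {"op": "play_rows", "data": {
  "motion": [
    [0,0,0,0,21],
    [0,0,0,0,25],
    [0,0,0,0,28],
    [0,0,-0.4,0,28],
    [0,0,-1.0,0,28]
  ]
}}

```text
clock: 8.7
position: [0.4105, 0.2074, 0.1005]
ee_rot: [0.0, 0.966, 0.259, -0.001]
contact_force: [-0.1, -0.2, 0.4]
width: 0.0281
gripper_force: 0.0
```

>>> {"op": "play_rows", "data": {
  "motion": [
    [0,0,-1.2,0,32],
    [-0.6,0,-1.7,0,34],
    [-1.2,0,-1.7,0,34],
    [-1.2,0,-1.7,0,34]
  ]
}}

```text
clock: 9.2
position: [0.3682, 0.1831, 0.1689]
ee_rot: [-0.0, 0.966, 0.258, -0.0]
contact_force: [1.4, 0.2, -0.6]
width: 0.0338
gripper_force: 0.0
```

```bash
python3 - <<'E'
from slots import *
d=manip.get_image("wrist");np.savez("w6.npz",**d);cv2.imwrite("pics/w6.png",d["img"][...,::-1])
fit(d); go((.435,-.1795,.168))
E
```

```text
978 [260.4  59.4] [0.4513 0.2732 0.0803]
976 [391.   63.5] [0.4892 0.2027 0.0803]
832 [324. 100.] [0.451  0.2279 0.0803]
777 [384.5 142. ] [0.4485 0.1811 0.0803]
700 [322.4 174.4] [0.4107 0.2057 0.0804]
t 9.25 pos [0.3696 0.1837 0.1689] yaw 29.96 F [-0.2  0.8 -0.2] w 0.0343 move [-3.118  8.682  0.022]
```

The first vial stands upright at (0.411, 0.206), with its cap at 0.0804 like the others. Next is amber spare D, at (250,181) in the w3 view.

>>> {"op": "play_rows", "data": {
  "motion": [
    [-0.3,0.9,0,0,34],
    [-0.78,2.3,0,0,34],
    [-1.26,3.7,0,0,34],
    [-1.74,5.1,0,0,34],
    [-2.22,6.5,0,0,34]
  ]
}}

```text
clock: 9.88
position: [0.4243, -0.0882, 0.1686]
ee_rot: [0.0, 0.966, 0.258, 0.001]
contact_force: [0.8, 0.7, -0.6]
width: 0.0337
gripper_force: 0.0
```

>>> {"op": "play_rows", "data": {
  "motion": [
    [-0.45,1.3,0,0,34],
    [-0.76,2.2,0.5,0,34],
    [-0.76,2.2,1.35,0,34],
    [-0.76,2.2,1.35,0,34]
  ]
}}

```text
clock: 10.38
position: [0.4392, -0.177, 0.1122]
ee_rot: [-0.002, 0.966, 0.258, -0.002]
contact_force: [-0.9, -0.4, 0.5]
width: 0.034
gripper_force: 0.0
```

```bash
python3 - <<'E'
from slots import *
d=manip.get_image("wrist")
for r in caps(d,(.38,.6,-.33,-.12)): print(r[0],r[1].round(1),r[2].round(4))
go((.4403,-.1775,.060))
E
```

```text
1250 [366.2 149.5] [ 0.5069 -0.1644  0.0765]
1454 [489.5 155. ] [ 0.5351 -0.22    0.0767]
1044 [321.5 268.4] [ 0.4411 -0.1768  0.0768]
1229 [502.3 280.6] [ 0.4845 -0.2672  0.077 ]
t 10.425 pos [ 0.4403 -0.1772  0.1138] yaw 29.96 F [ 0.2 -0.7 -0. ] w 0.0339 move [-0.003  0.006  1.345]
```

>>> {"op": "play_rows", "data": {
  "motion": [
    [0,0,0.6,0,34],
    [0,0,1.1,0,34],
    [0,0,1.33,0,34],
    [0,0,1.33,0,34],
    [0,0,1.33,0,26]
  ]
}}

```text
clock: 11.05
position: [0.4413, -0.1777, 0.0626]
ee_rot: [0.001, 0.966, 0.259, 0.001]
contact_force: [-0.3, 0.4, 0.1]
width: 0.0257
gripper_force: 0.0
```

>>> {"op": "play_rows", "data": {
  "motion": [
    [0,0,0,0,22],
    [0,0,0,0,12],
    [0,0,0,0,12],
    [0,0,0,0,12],
    [0,0,0,0,12]
  ],
  "newtons": 35
}}

```text
clock: 11.68
position: [0.4409, -0.1776, 0.0625]
ee_rot: [0.001, 0.966, 0.259, 0.001]
contact_force: [-0.8, 0.3, 5.1]
width: 0.0184
gripper_force: 34.1
```

>>> {"op": "play_rows", "data": {
  "motion": [
    [0,0,-0.2,0,12],
    [0,0,-1.0,0,12],
    [0,0,-2.0,0,12],
    [0,0,-2.8,0,12],
    [0,0,-2.8,0,12]
  ]
}}

```text
clock: 12.3
position: [0.4419, -0.1783, 0.1762]
ee_rot: [0.002, 0.966, 0.259, 0.002]
contact_force: [-0.3, 1.1, -1.6]
width: 0.018
gripper_force: 34.3
```

```bash
python3 - <<'E'
from slots import *
d=manip.get_image("wrist")
for r in caps(d,(.38,.6,-.33,-.12)): print(r[0],r[1].round(1),r[2].round(4))
go((.38,.21,.172))
E
```

```text
669 [349.4 151. ] [ 0.5068 -0.1646  0.0765]
738 [440.1 155.8] [ 0.5352 -0.2206  0.0767]
649 [453.3 250.2] [ 0.4844 -0.2683  0.0771]
t 12.35 pos [ 0.4407 -0.1776  0.1745] yaw 29.97 F [-0.1  0.4 -1. ] w 0.0181 move [ 3.528 -9.152  0.062]
```

>>> {"op": "play_rows", "data": {
  "motion": [
    [0.35,-0.7,0,0,12],
    [0.96,-1.95,0,0,12],
    [1.57,-3.2,0,0,12],
    [2.18,-4.45,0,0,12],
    [2.79,-5.7,0,0,12]
  ]
}}

```text
clock: 12.98
position: [0.4216, 0.0774, 0.1721]
ee_rot: [-0.0, 0.966, 0.258, -0.001]
contact_force: [0.8, -0.3, -1.1]
width: 0.0179
gripper_force: 34.3
```

>>> {"op": "play_rows", "data": {
  "motion": [
    [0.61,-1.25,0,0,12],
    [1.22,-2.5,0,0,12],
    [1.7,-3.5,0,0,12],
    [1.94,-3.97,0.3,0,12],
    [1.94,-3.97,0.6,0,12]
  ]
}}

```text
clock: 13.6
position: [0.4097, 0.253, 0.1476]
ee_rot: [0.0, 0.966, 0.26, -0.002]
contact_force: [-1.0, -1.1, -0.4]
width: 0.0181
gripper_force: 34.4
```

>>> {"op": "play_rows", "data": {
  "motion": [
    [0,0,0,0,12]
  ]
}}

```text
clock: 13.72
position: [0.4093, 0.2509, 0.1475]
ee_rot: [0.001, 0.966, 0.259, -0.003]
contact_force: [0.4, -0.8, 0.3]
width: 0.018
gripper_force: 34.4
```

```bash
cat > hover.py <<'E'
from slots import *
def hover(T):
    d=manip.get_image("wrist");fit(d);go(T)
    s=manip.get_state()["position"]
    g=cv2.cvtColor(d["img"],cv2.COLOR_RGB2GRAY)[290:360,290:350]
    k,l,st,c=cv2.connectedComponentsWithStats((g<60).astype('u1'))
    for i in range(1,k):
        if 60<st[i,4]<900: p=c[i]+290; print("hole",p,"cap",ray(d,*p,s[2]+.016).round(4))
E
python3 -c "
from hover import *
hover((.4113,.2519,.0655))"
```

```text
845 [321.3 176.1] [0.4519 0.2743 0.0803]
991 [453.  178.6] [0.4899 0.2043 0.0802]
840 [384.4 212.7] [0.4518 0.2292 0.0803]
892 [442.4 251. ] [0.4493 0.1831 0.0801]
806 [378.6 280.6] [0.4118 0.2075 0.0802]
t 13.775 pos [0.4101 0.2509 0.1484] yaw 29.94 F [-0.9  0.2  0. ] w 0.0178 move [ 0.038 -0.006  2.073]
hole [319.08650519 317.0899654 ] cap [0.4097 0.2516 0.1644]
```

>>> {"op": "play_rows", "data": {
  "motion": [
    [0.07,0,0.2,0,12],
    [0.07,0,0.8,0,12],
    [0.07,0,1.4,0,12],
    [0.07,0,1.8,0,12],
    [0.07,0,2.0,0,12]
  ]
}}

```text
clock: 14.4
position: [0.4134, 0.2528, 0.0689]
ee_rot: [0.0, 0.966, 0.258, -0.0]
contact_force: [0.6, 0.3, -1.3]
width: 0.0176
gripper_force: 34.4
```

>>> {"op": "play_rows", "data": {
  "motion": [
    [0,0,0.03,0,12],
    [0,0,0.05,0,12],
    [0,0,0.05,0,12]
  ]
}}

```text
clock: 14.78
position: [0.4139, 0.2538, 0.0682]
ee_rot: [-0.0, 0.966, 0.259, 0.001]
contact_force: [0.5, 0.5, -0.9]
width: 0.0178
gripper_force: 34.4
```

>>> {"op": "play_rows", "data": {
  "motion": [
    [0,0,0.03,0,12],
    [0,0,0.05,0,12],
    [0,0,0.05,0,12]
  ]
}}

```text
clock: 15.15
position: [0.4136, 0.2538, 0.0661]
ee_rot: [-0.0, 0.966, 0.259, 0.0]
contact_force: [-0.5, 0.2, 3.2]
width: 0.0179
gripper_force: 34.7
```

>>> {"op": "play_rows", "data": {
  "motion": [
    [0,0,0,0,21],
    [0,0,0,0,25],
    [0,0,0,0,28],
    [0,0,-0.4,0,28],
    [0,0,-1.0,0,28]
  ]
}}

```text
clock: 15.78
position: [0.4128, 0.2533, 0.1053]
ee_rot: [0.0, 0.966, 0.259, -0.001]
contact_force: [1.2, 0.3, -0.3]
width: 0.0278
gripper_force: 0.0
```

>>> {"op": "play_rows", "data": {
  "motion": [
    [0,0,-1.2,0,32],
    [-0.6,0,-1.7,0,34],
    [-1.2,0,-1.7,0,34],
    [-1.2,0,-1.7,0,34]
  ]
}}

```text
clock: 16.27
position: [0.3704, 0.229, 0.1738]
ee_rot: [0.0, 0.966, 0.259, -0.0]
contact_force: [0.9, -0.4, -0.6]
width: 0.0343
gripper_force: 0.0
```

```bash
python3 - <<'E'
from slots import *
d=manip.get_image("wrist");cv2.imwrite("pics/w7.png",d["img"][...,::-1])
fit(d); go((.4835,-.2675,.172)); go((.5060,-.1648,.172))
E
```

```text
793 [321.7 103.5] [0.4514 0.274  0.0803]
900 [446.  107.5] [0.4891 0.2036 0.0802]
749 [381.  140.5] [0.4509 0.2286 0.0803]
669 [319.6 173. ] [0.4123 0.2535 0.0803]
762 [436.4 179. ] [0.4484 0.1822 0.0803]
664 [376.6 209. ] [0.4109 0.2067 0.0803]
t 16.325 pos [0.3718 0.2296 0.1738] yaw 29.97 F [ 1.   0.6 -0.4] w 0.0339 move [-3.789 12.161  0.045]
t 16.325 pos [0.3718 0.2296 0.1738] yaw 29.97 F [ 1.   0.6 -0.4] w 0.0339 move [-2.019 10.218  0.045]
```

View pics/w7.png

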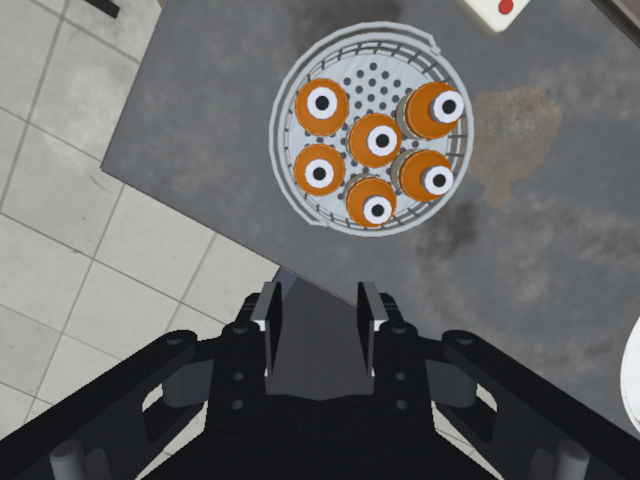

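Six vials stand upright, with the last gap at the far side near (380,80). The third vial will be amber spare C at (0.484, -0.268). It's clear of both the bath and the heater.

>>> {"op": "play_rows", "data": {
  "motion": [
    [-0.25,0.8,0,0,34],
    [-0.68,2.2,0,0,34],
    [-1.11,3.6,0,0,34],
    [-1.54,5.0,0,0,34],
    [-1.97,6.4,0,0,34]
  ]
}}

```text
clock: 16.95
position: [0.4332, -0.0336, 0.1735]
ee_rot: [0.0, 0.966, 0.259, 0.001]
contact_force: [0.5, 0.4, 0.1]
width: 0.0341
gripper_force: 0.0
```

>>> {"op": "play_rows", "data": {
  "motion": [
    [-0.43,1.4,0,0,34],
    [-0.86,2.8,0,0,34],
    [-1.29,4.2,0,0,34],
    [-1.7,5.4,0,0,34],
    [-1.83,5.78,0,0,34]
  ]
}}

```text
clock: 17.58
position: [0.4851, -0.2721, 0.1727]
ee_rot: [0.0, 0.966, 0.257, 0.0]
contact_force: [-0.5, -0.2, 0.3]
width: 0.0338
gripper_force: 0.0
```

>>> {"op": "play_rows", "data": {
  "motion": [
    [0,0,0.9,0,34],
    [0,0,1.48,0,34],
    [0,0,1.48,0,34]
  ]
}}

```text
clock: 17.95
position: [0.4827, -0.2669, 0.1123]
ee_rot: [-0.002, 0.966, 0.259, -0.002]
contact_force: [0.4, 0.3, 0.1]
width: 0.034
gripper_force: 0.0
```

```bash
python3 - <<'E'
from slots import *
d=manip.get_image("wrist")
for r in caps(d,(.38,.6,-.33,-.12)): print(r[0],r[1].round(1),r[2].round(4))
go((.4838,-.2683,.0615))
E
```

```text
1456 [170.9 134. ] [ 0.5078 -0.1664  0.0764]
1256 [295.3 141.9] [ 0.536  -0.2219  0.0768]
1051 [327.2 269.6] [ 0.4855 -0.2697  0.0772]
t 18.0 pos [ 0.4837 -0.2676  0.1138] yaw 30.01 F [-0.5 -0.4  0.2] w 0.0338 move [-0.005  0.017  1.308]
```

>>> {"op": "play_rows", "data": {
  "motion": [
    [0.01,0.07,0.5,0,34],
    [0.01,0.07,1.1,0,34],
    [0.01,0.07,1.31,0,34],
    [0.01,0.07,1.31,0,34],
    [0.01,0.07,1.31,0,26]
  ]
}}

```text
clock: 18.62
position: [0.4862, -0.2711, 0.0633]
ee_rot: [0.001, 0.966, 0.259, 0.001]
contact_force: [0.5, -0.6, 1.0]
width: 0.0261
gripper_force: 0.0
```

>>> {"op": "play_rows", "data": {
  "motion": [
    [0,0,0,0,22],
    [0,0,0,0,12],
    [0,0,0,0,12],
    [0,0,0,0,12],
    [0,0,0,0,12]
  ],
  "newtons": 35
}}

```text
clock: 19.25
position: [0.4858, -0.2708, 0.063]
ee_rot: [0.001, 0.966, 0.259, 0.001]
contact_force: [-0.5, 1.1, 6.3]
width: 0.0183
gripper_force: 34.1
```

>>> {"op": "play_rows", "data": {
  "motion": [
    [0,0,-0.2,0,12],
    [0,0,-1.0,0,12],
    [0,0,-2.0,0,12],
    [0,0,-2.8,0,12],
    [0,0,-2.8,0,12]
  ]
}}

```text
clock: 19.88
position: [0.4868, -0.2717, 0.1768]
ee_rot: [0.002, 0.966, 0.259, 0.002]
contact_force: [-0.0, 0.2, -1.8]
width: 0.018
gripper_force: 34.3
```

```bash
python3 - <<'E'
from slots import *
d=manip.get_image("wrist")
for r in caps(d,(.38,.6,-.33,-.12)): print(r[0],r[1].round(1),r[2].round(4))
go((.42,.10,.174));go((.49,.2497,.174))
E
```

```text
762 [199.3 138.8] [ 0.5075 -0.1662  0.0765]
675 [291.7 144.4] [ 0.5359 -0.222   0.0768]
t 19.925 pos [ 0.4856 -0.2708  0.1748] yaw 29.97 F [-0.1  0.5 -1.3] w 0.0179 move [ 3.21  -8.851  0.02 ]
t 19.925 pos [ 0.4856 -0.2708  0.1748] yaw 29.97 F [-0.1  0.5 -1.3] w 0.0179 move [  6.596 -11.219   0.02 ]
```

>>> {"op": "play_rows", "data": {
  "motion": [
    [0.27,-0.75,0,0,12],
    [0.74,-2.05,0,0,12],
    [1.21,-3.35,0,0,12],
    [1.68,-4.65,0,0,12],
    [2.15,-5.95,0,0,12]
  ]
}}

```text
clock: 20.55
position: [0.4391, -0.0197, 0.1723]
ee_rot: [-0.001, 0.966, 0.258, -0.002]
contact_force: [0.5, -0.1, 0.3]
width: 0.0182
gripper_force: 34.4
```

>>> {"op": "play_rows", "data": {
  "motion": [
    [0.47,-1.3,0,0,12],
    [0.95,-2.6,0,0,12],
    [1.6,-3.2,0,0,12],
    [2.7,-3.95,0,0,12],
    [3.7,-4.62,0,0,12]
  ]
}}

```text
clock: 21.18
position: [0.4761, 0.2139, 0.1722]
ee_rot: [0.0, 0.966, 0.259, -0.002]
contact_force: [0.7, -1.0, -0.6]
width: 0.0179
gripper_force: 34.4
```

```bash
python3 -c "
from hover import *
go((.49,.2497,.150))"
```

```text
t 21.175 pos [0.4761 0.2139 0.1722] yaw 30.01 F [ 0.7 -1.  -0.6] w 0.0179 move [ 0.75  -0.602  0.555]
```

>>> {"op": "play_rows", "data": {
  "motion": [
    [0,0,0,0,12],
    [0,0,0,0,12]
  ]
}}

```text
clock: 21.42
position: [0.4752, 0.2119, 0.1722]
ee_rot: [0.0, 0.966, 0.259, -0.002]
contact_force: [1.0, -0.3, -0.2]
width: 0.0177
gripper_force: 34.4
```

```bash
python3 -c "
from hover import *
go((.49,.2497,.150))"
```

```text
t 21.425 pos [0.4752 0.2119 0.1722] yaw 30.01 F [ 1.  -0.3 -0.2] w 0.0177 move [ 0.792 -0.633  0.556]
```

>>> {"op": "play_rows", "data": {
  "motion": [
    [0.4,-0.3,0,0,12],
    [0.79,-0.63,0,0,12],
    [0.79,-0.63,0.55,0,12],
    [0.79,-0.63,0.55,0,12],
    [0.79,-0.63,0.55,0,12]
  ]
}}

```text
clock: 22.05
position: [0.492, 0.2506, 0.1525]
ee_rot: [-0.0, 0.966, 0.259, 0.0]
contact_force: [0.5, -0.0, -1.0]
width: 0.018
gripper_force: 34.5
```

```bash
python3 -c "
from hover import *
hover((.49,.2497,.066))
t=manip.get_image('top')
for r in caps(t,(.36,.54,.13,.33),mn=15): print('top',r[0],r[2].round(4))"
```

```text
767 [261.  280.3] [0.4542 0.2743 0.0802]
749 [378.6 283.6] [0.4919 0.2042 0.0802]
730 [317.9 367. ] [0.4137 0.2071 0.0801]
t 22.1 pos [0.4922 0.2505 0.1528] yaw 29.97 F [ 0.2 -0.2 -1.1] w 0.0178 move [-0.057 -0.009  2.171]
hole [294.32592593 321.27407407] cap [0.4853 0.2589 0.1688]
hole [344.30820399 322.99556541] cap [0.4948 0.2409 0.1688]
hole [319.21403509 317.6       ] cap [0.4918 0.251  0.1688]
top 40 [0.489  0.197  0.0792]
top 33 [0.4491 0.2714 0.0803]
top 36 [0.4484 0.2228 0.0791]
top 41 [0.4472 0.1769 0.0809]
top 42 [0.4095 0.2022 0.0807]
```

>>> {"op": "play_rows", "data": {
  "motion": [
    [0,0.02,0.6,0,12],
    [0,0.02,1.2,0,12],
    [0,0.02,1.7,0,12],
    [0,0.02,2.0,0,12],
    [0,0.02,2.06,0,12]
  ]
}}

```text
clock: 22.78
position: [0.492, 0.2494, 0.0695]
ee_rot: [0.0, 0.966, 0.258, -0.0]
contact_force: [-0.3, -0.0, -0.9]
width: 0.0184
gripper_force: 34.5
```

>>> {"op": "play_rows", "data": {
  "motion": [
    [0,0,0.03,0,12],
    [0,0,0.05,0,12],
    [0,0,0.07,0,12],
    [0,0,0.07,0,12]
  ]
}}

```text
clock: 23.28
position: [0.4921, 0.2495, 0.0671]
ee_rot: [0.0, 0.966, 0.259, 0.0]
contact_force: [0.0, 0.9, -0.4]
width: 0.018
gripper_force: 34.5
```

>>> {"op": "play_rows", "data": {
  "motion": [
    [0,0,0.03,0,12],
    [0,0,0.05,0,12],
    [0,0,0.05,0,12]
  ]
}}

```text
clock: 23.65
position: [0.4925, 0.2499, 0.0662]
ee_rot: [-0.0, 0.966, 0.259, 0.001]
contact_force: [-2.2, 0.2, 6.9]
width: 0.0179
gripper_force: 35.1
```

The vial is down (+6.9 N). I'll release, rise and back off.

>>> {"op": "play_rows", "data": {
  "motion": [
    [0,0,0,0,21],
    [0,0,0,0,25],
    [0,0,0,0,28],
    [0,0,-0.4,0,28],
    [0,0,-1.0,0,28]
  ]
}}

```text
clock: 24.28
position: [0.4917, 0.2493, 0.1054]
ee_rot: [0.0, 0.966, 0.259, -0.001]
contact_force: [0.3, 0.8, 0.3]
width: 0.0279
gripper_force: 0.0
```

>>> {"op": "play_rows", "data": {
  "motion": [
    [0,0,-1.2,0,30],
    [-0.8,0,-1.8,0,34],
    [-2.0,0,-2.0,0,34],
    [-3.0,0.3,-2.0,0,34],
    [-3.0,0.3,-2.0,0,34]
  ]
}}

```text
clock: 24.9
position: [0.3917, 0.1778, 0.186]
ee_rot: [0.0, 0.966, 0.258, 0.0]
contact_force: [0.7, 1.1, 0.3]
width: 0.0343
gripper_force: 0.0
```

```bash
python3 - <<'E'
from slots import *
d=manip.get_image("wrist")
fit(d); go((.4,.2,.17))
t=manip.get_image("top");s=manip.get_image("scene")
for r in caps(t,(.36,.56,-.33,-.12),mn=15): print('top tray',r[0],r[2].round(4))
a=cv2.resize(d["img"][0:300,120:520],(400,300));b=cv2.resize(t["img"][170:300,150:430],(400,300));c=cv2.resize(s["img"][190:370,120:440],(800,300)[:2])
cv2.imwrite("pics/fin.png",np.vstack([np.hstack([a,b]),c])[...,::-1])
E
```

```text
825 [300.   59.9] [0.4896 0.2491 0.0803]
782 [241.   94.5] [0.4516 0.273  0.0802]
745 [360.8  97.9] [0.4898 0.2025 0.0803]
665 [300. 130.] [0.4513 0.2279 0.0804]
661 [242.5 161.5] [0.4126 0.2527 0.0803]
623 [356.2 167.9] [0.4489 0.1809 0.0803]
590 [299.8 196.7] [0.4111 0.2056 0.0803]
t 24.95 pos [0.3938 0.1788 0.1861] yaw 29.92 F [0.  0.5 1.1] w 0.034 move [ 0.399 -0.382  0.403]
top tray 38 [ 0.5336 -0.224   0.0784]
top tray 34 [ 0.5046 -0.1669  0.0774]
```

View pics/fin.png

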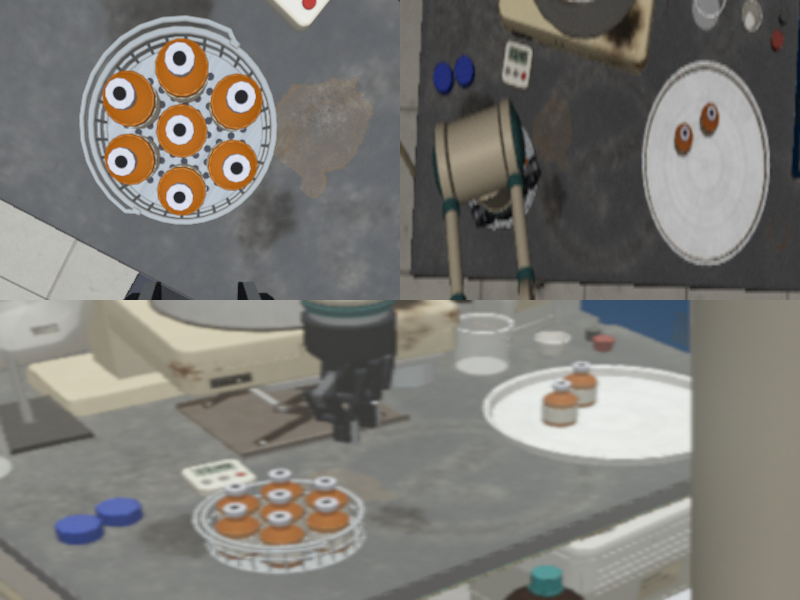

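Seven vials stand upright in the basket, all with caps at 0.080. Two spares remain standing on the tray, and the timer and blue caps haven't moved. I'll hand it in.

```bash
python3 -c "
from rig import manip
print(manip.sign_off())"
```

```text
the job is handed in; nothing more can be done
None
```

The basket now holds all seven vials, set down upright, with two spares left standing on the tray; the job was handed in at about 25 s with nothing knocked over and the timer and blue caps where they were.

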